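Load and lock the moss culture carousel

ROBOT

A 6-joint arm with a two-finger parallel gripper is mounted at the origin on the work surface. World frame = base frame: x ahead of the robot, y to its left, z up, the work surface at z = 0. Lengths are in m, angles in rad, forces in N, time in s.
With the tool pointing down it reaches from about 0.425 to 0.925 m from the base axis. Payload 12.5 kg.
Tool frame: the origin (TCP) lies midway between the tips of the shut fingers; the grasp point (between the pads) lies 19 mm behind it; z points along the fingers, y is the line along which they close (so a half turn about z gives the same grasp; the last joint's range is limited). The gripper opens to 85 mm and grips with 20 to 120 N. Pads are 22 mm wide; open, the fingers measure 114 mm over their backs; the gripper's body (76 mm by 85 mm) begins 54 mm behind the grasp point. The pads swing forward as they close: fully open they stand 13 mm farther back than shut.
Start: joints at [-1.413, 0.491, 1.559, -0, 1.092, -0.106], TCP at [0.163, -0.603, 0.231] pointing down, gripper open.
Joint ranges: [-3.1, 3.1], [-0.84, 2.19], [0.05, 2.79], [-1.13, 4.28], [0.06, 2.93], [-2.69, 2.69]. Speed limits (rad/s): [2.22, 2.22, 2.79, 3.14, 3.14, 3.14].

INTERFACE

Orientations are given as a unit quaternion [w, x, y, z].
In Python, from cell import r gives the robot as it stands.
- The arm moves only by the shell command python3 -m inch 'ROWS' [OPENING] [FORCE]. ROWS is text: rows parted by semicolons, each of 6 numbers parted by spaces: the shift along the tool's x, y, z in m, then the turn, a rotation vector about the tool's x, y, z in degrees. A call has 1 to 8 rows; each row shifts and turns the commanded pose from where the row before left it, along the tool's axes as they then stand; what a row does not reach is not made up. A row lasts 1/12 s, in which the tool goes at most 41.7 mm and 7.16 degrees, less where a joint would pass 70% of its speed; a pose out of reach is approached as far as the arm can. A call with a gripper value outside its range is refused whole. OPENING is the closure, from -1 (fully open) to 1 (shut), set as the call begins (- or left out, the last holds). The fingers move at their own pace and stop on an object; FORCE is the grip in N (left out, the last holds). Time passes only in rows, so rows that do not move let the fingers close. It gives the time, the measured TCP pose, the force, the opening and the grip force at its end, in the units of the state.
- r.get_obs(): the state, without advancing time (a new reading comes with each control period).
- r.capture(name): name is "scene" or "top"; returns (picture, depth): 480x640x3 uint8, red, green, blue; 480x640 float32, m along the optical axis (not along the pixel's ray), 0 where there is no reading.
- r.camera_params(name): a dict with "camera_matrix" (3x3 intrinsics, pixels), "origin" and "rotation" of the camera in the world. Camera axes: x right, y down, z forward; pixel columns grow to the right and rows downward; lengths in m; the calibration is good to about 2 mm. A picture is of the moment at which its call begins. camera_params takes no time and is no camera call.
- r.finish_job(): hands the job in; it is judged then, once.
Trained networks look in the newest picture that a camera, given by its name, has taken for a name from the list of things; names that differ only in an ending like _2 or _b are one class to them, and where a whole thing is asked for, a point or a joint stands for the part that bears it (a point fixed in the world has none). Each returns a list of dicts, best first, with "score" (0 to 1); they miss things now and then, are a little off and sometimes report something else, mostly with a low value. They report only what shows in the picture. A call takes as long as a camera call. They do not tell look-alikes from the thing itself.
- r.search_frame(camera, thing): "at" ([x, y, z] in m, in world coordinates, good to about 4 mm: the middle of the surface that is visible of it).
- r.trace(camera, thing): "region" (480x640 bool, what is visible of it).
The state is a dict: "time": time; "joint_positions": joint angles; "dq": joint speeds; "effort": joint torques, N m; "tcp_pos": TCP position; "eef_rot": TCP orientation; "ft_force": force on the tool from outside, world axes, zero at the start; "ft_torque": the same for the moment, N m; "grip_width": finger opening in m; "gripper_force": force on a finger pad.
Only numpy, scipy, OpenCV 4.12 (cv2) and the standard library are available. Lean on these libraries where they do the work, as an engineer would, in place of code of your own. Each camera call takes 0.05 s, during which the arm holds its last target. There are 200 camera calls.

TASK

Load the moss culture jars standing on the bench into the imaging carousel, each upright in the bay marked with the colour of its cap; push the carousel round by its spokes to bring the bays out from under the hood. Then park the carousel with the white arrow of its empty home bay at the green index pointer, shut the clear cover fully and only then turn the blue turnbutton a quarter turn across its front edge to lock it. Leave the other things on the bench where they are and do not knock any over.

Things in the scene. Friction and masses are not known exactly. Their poses are not given: they have to be found in the camera images.
- station: White imaging station fixed to the bench, front towards the robot: a low box 284 mm deep (x), 290 mm wide (y). Origin: on the bench, straight below the carousel's axis; x points from its front to its rear, y to its left, z up. Side walls (y = +-145 mm) are 75 mm high, the front wall (x = -141 to -135 mm) 45 mm. All station-frame numbers below refer to this frame.
- index_pointer (a point): Tip of the small green index pointer on top of the front wall: station frame x = -129 mm, y = 0, z = 46 mm.
- carousel (a joint): Angle (rad) of the round five-bay carousel about the vertical axis through the station's origin; free either way without end, counterclockwise from above positive; 0 = home mark at the index pointer. It has no drive: push it round by a spoke; bearing friction of 0.08 Nm stops it within a few hundredths of a rad when let go.
- carousel_hub (a point): Centre of the carousel on its upper face, 22 mm above the bench. Grey disc, radius 125 mm, with a rim lip up to 30 mm above the bench; hub of radius 22 mm, up to 54 mm. Counterclockwise from above the bays (72 deg each) are: 0 home (empty), 1 red, 2 yellow, 3 blue, 4 black. The middle of bay k lies in the station-frame direction pi + angle + 1.2566 k.
- home_spoke (a point): Top of the paddle of the spoke half a bay (0.6283 rad) counterclockwise of the home mark, 107 mm from the axis; four more spokes every 72 deg between the bays. A white spoke is a wall 4 mm thick, up to 38 mm above the bench; its outer end, 90 to 124 mm from the axis, is a raised paddle 6 mm thick, up to 62 mm, made for pushing.
- home_mark (a point): White mark on the carousel's rim in the middle of the home bay, which has a white arrow and stays empty; 120 mm from the axis, 22 mm above the bench. Parked, it lies right behind the green index pointer (station frame x = -120 mm, y = 0).
- cover (a joint): Angle (rad) of the clear cover over the front half: 0 = shut (level on the side walls, top at 79 mm); grows as it opens up and back, to 2.15. Panel 4 mm thick, white border, 290 mm wide, 146 mm from hinge to edge, with a 30 mm lip hanging from the edge. A stiff hinge (0.25 Nm) holds it at any angle: shut it by pushing it over from behind, then pressing it down.
- cover_hinge (a point): Middle of the cover's hinge line, along the station's y axis (x = 0) at the panel's underside, 75 mm above the bench. Behind it a clear fixed hood (top at 79 mm) covers the rear half, so the carousel is open from above only at x < 0. On the hood stands a black camera head (x = 98 to 138, y = -120 to -50 mm, up to 134 mm high).
- turnbutton (a joint): Angle (rad) of the blue turnbutton on its vertical pin: 0 = nose towards the station's +y, clear of the cover; grows clockwise from above; 1.57 = nose towards the station's +x, across the cover's front edge (locked); stop at 1.6. Friction 0.04 Nm.
- turnbutton_pivot (a point): The turnbutton's pin at the bar's underside: station x = -163 mm, y = 0, 81 mm above the bench, on a grey block (x = -176 to -150, y = +-25 mm, 79 mm high). Bar 52 mm long (16 mm behind the pin, 36 mm ahead), 14 mm wide, 81 to 87 mm high; on it an upright fin 6 mm thick, from 12 mm behind to 34 mm ahead of the pin, top at 103 mm.
- jar_red: Moss culture jar, clear with soil and moss inside and a red cap: upright cylinder 40 mm in diameter, 42 mm high, 90 g. Origin: centre of its underside, z up. Two to four of the four coloured jars are there; an absent one reads None.
- bay_red (a point): Middle of the bay marked red (disc on its floor and red tab on the rim), on the carousel's upper face 22 mm above the bench, 68 mm from the axis; turns with the carousel.
- jar_yellow: Moss culture jar, clear with soil and moss inside and a yellow cap: upright cylinder 40 mm in diameter, 42 mm high, 90 g. Origin: centre of its underside, z up. Two to four of the four coloured jars are there; an absent one reads None.
- bay_yellow (a point): Middle of the bay marked yellow (disc on its floor and yellow tab on the rim), on the carousel's upper face 22 mm above the bench, 68 mm from the axis; turns with the carousel.
- jar_blue: Moss culture jar, clear with soil and moss inside and a blue cap: upright cylinder 40 mm in diameter, 42 mm high, 90 g. Origin: centre of its underside, z up. Two to four of the four coloured jars are there; an absent one reads None.
- bay_blue (a point): Middle of the bay marked blue (disc on its floor and blue tab on the rim), on the carousel's upper face 22 mm above the bench, 68 mm from the axis; turns with the carousel.
- jar_black: Moss culture jar, clear with soil and moss inside and a black cap: upright cylinder 40 mm in diameter, 42 mm high, 90 g. Origin: centre of its underside, z up. Two to four of the four coloured jars are there; an absent one reads None.
- bay_black (a point): Middle of the bay marked black (disc on its floor and black tab on the rim), on the carousel's upper face 22 mm above the bench, 68 mm from the axis; turns with the carousel.
- vial: Empty glass vial standing on the bench among the jars, 22 mm in diameter, 52 mm high; origin centre of its underside. To be left alone.
- tweezers: Steel tweezers lying on the bench, about 115 mm long, 10 mm wide and 7 mm high; origin midway along, x along them. To be left alone.
- brush: Brush with a wooden handle lying on the bench; x along it. To be left alone.
- plant_label: White plastic plant label lying flat, 110 x 16 x 4 mm; x along it. To be left alone.
- clay_pot: Small empty terracotta pot, 64 mm across the rim, 55 mm high; origin centre of its underside. To be left alone.
- dibber: Wooden dibber lying on the bench, 160 mm long, 18 mm thick; x towards its steel tip. To be left alone.
Not all that is in view belongs to the job. Leave any turquoise look-alike of the jar_black alone. What is shaped like the jar_red but pink is not meant.

How it is judged:
On the way, in this order (a step that is already met when the one before it is completed fails the run):
1. Every jar stands upright in the bay of its cap's colour (horizontal distance between jar_red and bay_red below 0.045 m and height (world z) of jar_red between 0.012 and 0.03 m and angle between each of jar_red, jar_yellow, jar_blue, jar_black's own z axis and vertical below 0.15 rad and linear speed of each of jar_red, jar_yellow, jar_blue, jar_black below 0.03 m/s and horizontal distance between jar_yellow and bay_yellow below 0.045 m and height (world z) of jar_yellow between 0.012 and 0.03 m and horizontal distance between jar_blue and bay_blue below 0.045 m and height (world z) of jar_blue between 0.012 and 0.03 m and horizontal distance between jar_black and bay_black below 0.045 m and height (world z) of jar_black between 0.012 and 0.03 m), for 0.3 s.
2. The cover is fully shut, with the carousel parked with its home mark at the index pointer (value of joint cover below 0.04 rad and y of home_mark in the frame of station between -0.01 and 0.01 m and x of home_mark in the frame of station below -0.1 m), for 0.2 s.
3. The turnbutton is turned across the cover's edge (value of joint turnbutton above 1.4 rad and value of joint cover below 0.04 rad), for 0.2 s.
At the end, for the whole second after the job is handed in: Each jar stands upright (0.15 rad) and at rest in the carousel, within 45 mm of the middle of its colour's bay; the home mark is within 10 mm sideways of the index pointer; the cover is shut (within 0.04 rad); the turnbutton is turned 1.4 rad or more across it (all of step 1 and all of step 3 and y of home_mark in the frame of station between -0.01 and 0.01 m and x of home_mark in the frame of station below -0.1 m); the robot touches nothing.
It fails at once if The empty vial or the clay pot is knocked over (angle between any of vial, clay_pot's own z axis and vertical above 0.7 rad).
It fails at once if A bystander on the bench is shifted by more than 50 mm (distance of any of vial, tweezers, brush, plant_label, clay_pot, dibber from where it was at the start of the episode above 0.05 m).
Of jar_red, jar_yellow, jar_blue, jar_black only 2 to 4 are there at a start; the rules pass over those that are not, and their reading is None.
At some moment in a run one of jar_red, jar_yellow, jar_blue, jar_black may be knocked a few centimetres aside while the robot is not near it.
It also fails if it takes over 210 s, if anything falls off the work surface, if the arm or the gripper's body presses on something with over 40 N, if the wrist force passes 120 N, or if a joint passes its speed limit or range.

## Working session

There is one attempt and no reset: what is moved stays moved. The work goes in short steps, Python scripts to look and compute and a shell command to move; the robot and the scene stay as the last step left them, time stands still between calls to the robot, and variables do not carry over. Pictures are saved under pics/ and viewed, at most 14 in all, crops included, and the job is handed in when it is done.

```bash
ls; mkdir -p pics
cat > h.py <<'E'
import numpy as np, cv2
from cell import r
from scipy.spatial.transform import Rotation as R
def cap(n,f=None):
    im,d=r.capture(n)
    if f: cv2.imwrite('pics/'+f,im[:,:,::-1])
    return im,d
def unproj(n,u,v,d):
    c=r.camera_params(n);K=np.array(c['camera_matrix'])
    p=np.array([(u-K[0,2])/K[0,0]*d,(v-K[1,2])/K[1,1]*d,d])
    return np.array(c['rotation'])@p+np.array(c['origin'])
def proj(n,P):
    c=r.camera_params(n);K=np.array(c['camera_matrix'])
    p=K@(np.array(c['rotation']).T@(np.array(P)-np.array(c['origin'])));return p[:2]/p[2]
E
python3 - <<'E'
from h import *
np.set_printoptions(precision=4,suppress=True)
print(r.get_obs())
for n in('scene','top'):
    cap(n,n+'0.png'); c=r.camera_params(n); print(n,c['camera_matrix'],c['origin'],c['rotation'])
E
```

```text
pics
{'time': 0.0, 'joint_positions': array([-1.4126,  0.4916,  1.5595,  0.    ,  1.0917, -0.1056]), 'dq': array([ 0.0005,  0.0006, -0.0003, -0.0004, -0.0005, -0.0007]), 'effort': array([  0.0046, -61.8431, -26.1594,   0.    ,   0.0041,   0.    ]), 'tcp_pos': array([ 0.163 , -0.6031,  0.2307]), 'eef_rot': array([-0.0006,  0.9913,  0.1315, -0.    ]), 'ft_force': array([ 0.3971, -0.0103,  0.7936]), 'ft_torque': array([ 0.0058, -0.0083,  0.0415]), 'gripper_force': 0.0, 'grip_width': 0.08547422111823831}
scene [[433.8246   0.     307.838 ]
 [  0.     433.8246 236.8801]
 [  0.       0.       1.    ]] [0.9856 0.4755 0.8317] [-0.1429  0.3797  0.8603 -0.3087]
top [[543.6333   0.     325.2547]
 [  0.     543.6333 237.8653]
 [  0.       0.       1.    ]] [0.3755 0.0736 1.3501] [-0.0389  0.7062 -0.7058  0.0404]
```

View pics/top0.png

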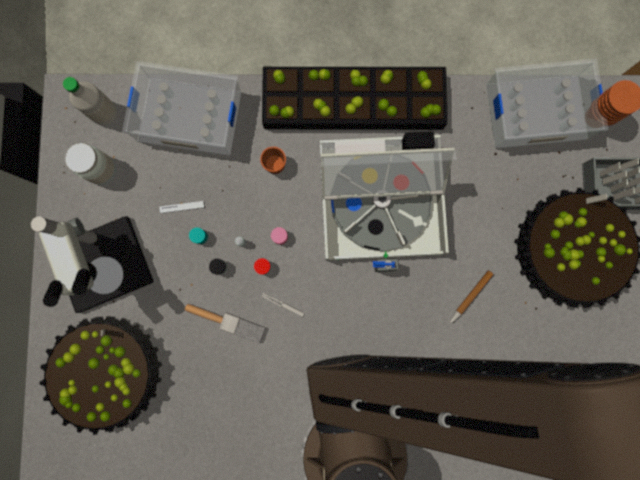

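View pics/scene0.png

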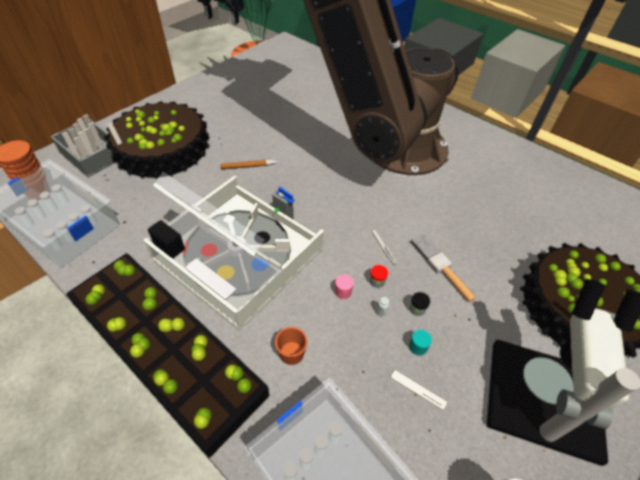

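```bash
sed -i "s/np.array(c\['rotation'\])/Q(c)/g" h.py
cat >> h.py <<'E'
def Q(c):
    q=c['rotation']; return R.from_quat([q[1],q[2],q[3],q[0]]).as_matrix()
np.set_printoptions(precision=4,suppress=True)
E
python3 - <<'E'
from h import *
cap('top')
for t in ['jar_red','jar_yellow','jar_blue','jar_black','carousel_hub','home_mark','turnbutton','vial','clay_pot','station','cover']:
    for x in r.search_frame('top',t)[:4]: print(t,round(x['score'],2),x['at'],proj('top',x['at']))
E
```

```text
jar_red 0.52 [0.4554, 0.2217, 0.0427] [262.4907 265.7113]
jar_yellow 0.2 [0.5766, -0.068, 0.0266] [381.6124 216.9505]
jar_blue 0.47 [0.7225, 0.2042, 0.0224] [271.831  159.3429]
jar_blue 0.24 [0.5748, -0.0695, 0.0198] [381.9376 218.0841]
jar_black 0.76 [0.4517, 0.3299, 0.0408] [217.6144 267.2744]
jar_black 0.64 [0.528, 0.3766, 0.0404] [199.0834 235.8092]
carousel_hub 0.28 [0.571, -0.0701, 0.0203] [382.2192 219.5758]
home_mark 0.68 [0.5757, -0.0677, 0.0193] [381.1849 217.7536]
turnbutton 0.44 [0.5747, -0.0688, 0.0251] [381.8817 217.8053]
vial 0.5 [0.5133, 0.2785, 0.0388] [239.5557 241.9314]
clay_pot 0.89 [0.7234, 0.1989, 0.0213] [273.9974 159.1053]
station 0.58 [0.6234, -0.0711, 0.0799] [385.0585 194.0683]
cover 0.81 [0.6606, -0.0614, 0.1456] [383.8126 172.2828]
```

Run:
```python
from h import *
im,d=cap('top'); im2,_=cap('scene')
a=cv2.resize(im[120:290,180:470],(800,469),interpolation=cv2.INTER_CUBIC)
cv2.imwrite('pics/crop1.png',a[:,:,::-1])
for n,uv in [('hub',(382,201)),('post',(385,265))]: print(n,unproj('top',*uv,d[uv[1],uv[0]]))
# jar cap circles
hsv=cv2.cvtColor(im,cv2.COLOR_RGB2HSV)
for n,(u,v) in dict(red=(262,266),black=(217,267),pink=(279,236),turq=(198,236),vial=(239,242)).items():
    print(n,im[v,u],unproj('top',u,v,d[v,u]))
```

```text
hub [ 0.6115 -0.0665  0.0537]
post [ 0.4544 -0.0681  0.0876]
red [196  27  14] [0.4544 0.2224 0.0471]
black [36 32 30] [0.4523 0.3313 0.0415]
pink [202 131 151] [0.5273 0.1826 0.0433]
turq [ 23 155 143] [0.528  0.3801 0.0366]
vial [147 147 145] [0.512  0.2781 0.05  ]
```

View pics/crop1.png

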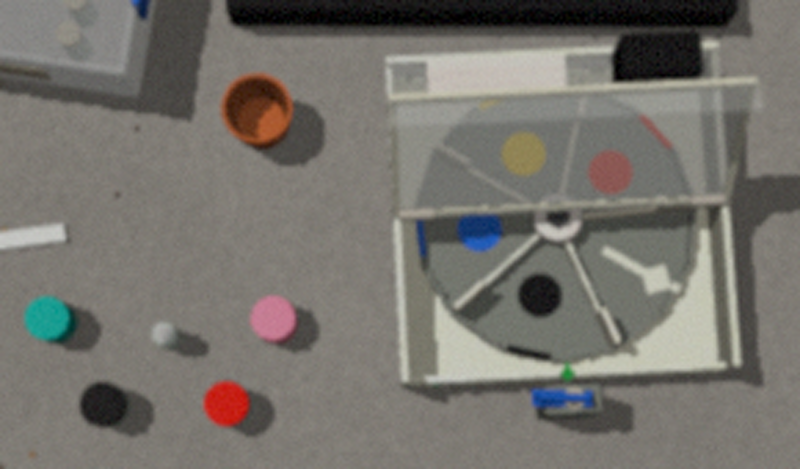

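```bash
cat >> h.py <<'E'
def cloud(n,d):
    c=r.camera_params(n);K=np.array(c['camera_matrix'])
    v,u=np.mgrid[:480,:640]
    p=np.stack([(u-K[0,2])/K[0,0]*d,(v-K[1,2])/K[1,1]*d,d],-1)
    return p@Q(c).T+np.array(c['origin'])
def ray(n,u,v,z):
    c=r.camera_params(n);o=np.array(c['origin']);a=unproj(n,u,v,1.)-o
    return o+a*(z-o[2])/a[2]
E
python3 - <<'E'
from h import *
im,d=cap('top'); C=cloud('top',d); hsv=cv2.cvtColor(im,cv2.COLOR_RGB2HSV)
X,Y,Z=C[...,0],C[...,1],C[...,2]
# hub
m=(np.hypot(X-.61,Y+.067)<.04)&(Z>.047)&(Z<.06); print('hub',m.sum(),C[m].mean(0),C[m].min(0),C[m].max(0))
# green
v,u=np.mgrid[:480,:640]
box=(u>370)&(u<400)&(v>245)&(v<275)
g=box&(hsv[...,0]>45)&(hsv[...,0]<80)&(hsv[...,1]>100); print('green',g.sum(),ray('top',u[g].mean(),v[g].mean(),.048))
b=box&(hsv[...,0]>100)&(hsv[...,0]<125)&(hsv[...,1]>120); print('blue',b.sum(),ray('top',u[b].mean(),v[b].mean(),.09),C[b].min(0),C[b].max(0))
# front wall
for y in np.arange(-.19,.06,.02):
    s=(abs(Y-y)<.004)&(X>.44)&(X<.52)&(Z>.035)&(Z<.052)
    if s.sum()>2: print('fw %.3f'%y,s.sum(),X[s].min(),X[s].mean(),X[s].max())
for x in np.arange(.48,.60,.02):
    for yy,n in((-.21,'R'),(.08,'L')):
        s=(abs(X-x)<.004)&(abs(Y-yy)<.025)&(Z>.062)&(Z<.085)
        if s.sum()>2: print(n,'%.3f'%x,s.sum(),Y[s].min(),Y[s].mean(),Y[s].max())
s=(X>.6)&(X<.78)&(abs(Y+.067)<.2)&(Z>.09)
print('cover high',s.sum(),C[s].min(0),C[s].max(0)); 
for t in ['carousel_hub','turnbutton','turnbutton_pivot','index_pointer']:
  for k in r.trace('top',t)[:1]:
    mm=k['region'];print(t,k['score'],mm.sum(),u[mm].mean(),v[mm].mean())
E
```

```text
hub 114 [ 0.6143 -0.0668  0.0509] [ 0.5995 -0.0867  0.0471] [ 0.625  -0.0452  0.0583]
green 13 [ 0.4802 -0.0739  0.048 ]
blue 102 [ 0.4571 -0.0609  0.09  ] [ 0.4501 -0.09    0.0287] [ 0.4641 -0.0402  0.1065]
fw -0.190 10 0.4859283089413826 0.48799718149255894 0.49080571457411826
fw -0.170 7 0.4844705700915008 0.48683826216184334 0.488841778988323
fw -0.150 10 0.48352141653631264 0.4863931425579061 0.48886432740638996
fw -0.130 11 0.48367934108354504 0.48599425894215964 0.48879938691979585
fw -0.110 14 0.48120089590457843 0.493906978193861 0.517249073193185
fw -0.090 11 0.4454446019371129 0.47670306887858427 0.4860906315035308
fw -0.070 13 0.47584777316332627 0.4819693510523605 0.49029367547506786
fw -0.050 14 0.44532030338992745 0.47430872111470995 0.48396732175942736
fw -0.030 10 0.47858958790085027 0.48517986150440784 0.5038539236546791
fw -0.010 9 0.47647764556463856 0.4788056558697354 0.48136608398787417
fw 0.010 12 0.47613622097157043 0.47873264608366933 0.4813378729788578
fw 0.030 7 0.474284177602344 0.4770642007547378 0.47886697541807316
fw 0.050 9 0.4735608968304907 0.4762263
[... 422 characters left out ...]
50761427006 -0.20953746776895077
L 0.540 10 0.06903976257555743 0.07164505143680157 0.07377509137466158
R 0.560 10 -0.21572538165398902 -0.21219517516959616 -0.20913020909528823
L 0.560 9 0.06903864973798723 0.07141362502780114 0.07378604537123754
R 0.580 14 -0.21420370737683858 -0.2105709786351811 -0.20790159559991117
L 0.580 6 0.07142045985942555 0.07300519914001777 0.07379877705513664
cover high 5843 [ 0.6143 -0.2115  0.09  ] [0.7625 0.0804 0.2222]
carousel_hub 0.85 4563 382.209949594565 218.97983782599167
turnbutton 0.73 15505 384.9229280877136 197.3602063850371
turnbutton_pivot 0.59 15408 384.92997144340603 197.22157320872273
index_pointer 0.66 15390 384.9395061728395 197.31910331384015
```

```bash
cat >> h.py <<'E'
O=np.array([.6195,-.0667]);TH=.049
def st(x,y): # station->world xy
    c,s=np.cos(TH),np.sin(TH); return O+np.array([c*x-s*y,s*x+c*y])
def inv(p):
    c,s=np.cos(TH),np.sin(TH); q=np.array(p[:2])-O; return np.array([c*q[0]+s*q[1],-s*q[0]+c*q[1]])
def bay(k,a,rad=.068):
    t=np.pi+a+1.2566*k; return st(rad*np.cos(t),rad*np.sin(t))
def state():
    o=r.get_obs(); q=o['eef_rot']; m=R.from_quat([q[1],q[2],q[3],q[0]]).as_matrix()
    return o,np.array(o['tcp_pos']),m
def togo(P,show=True):
    "rows axes: shift in tool frame (mm) to world P; yaw deg"
    o,p,m=state(); print('t=%.1f tcp'%o['time'],p,'station',inv(p),'yaw',np.degrees(np.arctan2(m[1,0],m[0,0])).round(1),'shift mm',(m.T@(np.array(P)-p)*1000).round(1))
E
python3 - <<'E'
from h import *
im,d=cap('top'); hsv=cv2.cvtColor(im,cv2.COLOR_RGB2HSV); v,u=np.mgrid[:480,:640]
def blob(c,w,f,z):
    b=(abs(u-c[0])<w)&(abs(v-c[1])<w)&f
    n,l,s,ce=cv2.connectedComponentsWithStats(b.astype(np.uint8)); i=1+np.argmax(s[1:,4]); return ray('top',*ce[i],z),s[i,4]
H,S,V=hsv[...,0],hsv[...,1],hsv[...,2]
for n,k,c,f in [('black',4,(376,227),V<60),('blue',3,(354,204),(H>100)&(H<130)&(S>100)),('yellow',2,(370,175),(H>15)&(H<32)&(S>80)),('red',1,(401,183),((H<8)|(H>172))&(S>70))]:
    p,a=blob(c,10,f,.022); s=inv(p); print(n,a,p,s,np.hypot(*s),'angle',(np.arctan2(s[1],s[0])-np.pi-1.2566*k+np.pi)%(2*np.pi)-np.pi)
for n,c,f in [('red',(262,266),((H<8)|(H>172))&(S>120)),('black',(217,267),V<62)]:
    p,a=blob(c,14,f,.042); print('jar',n,a,p)
    togo([p[0],p[1],.15])
E
```

```text
black 172 [ 0.5531 -0.0526  0.022 ] [-0.0656  0.0173] 0.06786078928027901 angle 0.998347203846321
blue 178 [0.6107 0.0008 0.022 ] [-0.0055  0.0678] 0.06806309599183101 angle 1.0231192642287823
yellow 172 [ 0.6821 -0.039   0.022 ] [0.0639 0.0246] 0.06846041538294427 angle 0.9959487537017528
red 181 [ 0.6654 -0.1174  0.022 ] [ 0.0434 -0.0529] 0.0684018117432304 angle 1.0006705288212334
jar red 225 [0.455  0.2233 0.042 ]
t=1.1 tcp [ 0.163  -0.6034  0.2313] station [-0.4823 -0.5137] yaw 15.1 shift mm [ 497.5 -722.    81.2]
jar black 213 [0.4538 0.3293 0.042 ]
t=1.1 tcp [ 0.163  -0.6034  0.2313] station [-0.4823 -0.5137] yaw 15.1 shift mm [ 524.  -824.6   81.2]
```

```bash
python3 -m inch '0.04 0 0 0 0 -7;0.04 0 0 0 0 -7;0.04 0 0 0 0 -7;0.04 0 0 0 0 -7;0.04 0 0 0 0 -7;0.04 0 0 0 0 -7;0.04 0 0 0 0 -7;0.04 0 0 0 0 -7' -0.4 40
python3 - <<'E'
from h import *
togo([.4538,.3293,.12]);print(r.get_obs()['grip_width'])
E
```

```text
time: 1.77
tcp_pos: [0.4013, -0.4058, 0.2312]
eef_rot: [0.0, 0.812, 0.584, 0.0]
ft_force: [1.0, -0.8, -0.2]
grip_width: 0.0597
gripper_force: 0.0
t=1.8 tcp [ 0.4013 -0.4058  0.2312] station [-0.2346 -0.328 ] yaw 71.5 shift mm [ 713.7 -183.8  111. ]
0.05972544789835611
```

```bash
python3 -m inch '0.041 0 0 0 0 0;0.041 0 0 0 0 0;0.041 0 0 0 0 0;0.041 0 0 0 0 0;0.041 0 0 0 0 0;0.041 0 0 0 0 0;0.041 0 0 0 0 0;0.041 0 0 0 0 0' && python3 -m inch '0.036 -0.0184 0 0 0 0;0.036 -0.0184 0 0 0 0;0.036 -0.0184 0 0 0 0;0.036 -0.0184 0 0 0 0;0.036 -0.0184 0 0 0 0;0.036 -0.0184 0 0 0 0;0.036 -0.0184 0 0 0 0;0.036 -0.0184 0 0 0 0'
python3 - <<'E'
from h import *
togo([.4538,.3293,.12])
E
```

```text
time: 2.43
tcp_pos: [0.5064, -0.0949, 0.2316]
eef_rot: [0.0, 0.814, 0.581, 0.0]
ft_force: [1.1, -1.4, 0.1]
grip_width: 0.0599
gripper_force: 0.0
time: 3.1
tcp_pos: [0.4594, 0.2252, 0.2315]
eef_rot: [0.0, 0.814, 0.582, 0.0]
ft_force: [1.3, -0.4, 0.5]
grip_width: 0.0597
gripper_force: 0.0
t=3.1 tcp [0.4594 0.2252 0.2315] station [-0.1456  0.2994] yaw 71.1 shift mm [ 96.7 -39.1 111.5]
```

```bash
python3 -m inch '0.0322 -0.013 0 0 0 0;0.0322 -0.013 0 0 0 0;0.0322 -0.013 0 0 0 0;0 0 0.036 0 0 -7;0 0 0.036 0 0 0;0 0 0.036 0 0 0;0 0 0 0 0 0'
python3 - <<'E'
from h import *
im,d=cap('scene','s2.png')
for x in r.search_frame('scene','jar_black')[:3]: print(x['score'],x['at'],proj('scene',x['at']))
for x in r.search_frame('scene','jar_red')[:3]: print(x['score'],x['at'],proj('scene',x['at']))
togo([.4538,.3293,.014])
E
```

```text
time: 3.68
tcp_pos: [0.452, 0.3261, 0.1178]
eef_rot: [-0.001, 0.776, 0.63, -0.004]
ft_force: [-0.9, 0.0, -0.3]
grip_width: 0.0595
gripper_force: 0.0
0.84 [0.5363, 0.3827, 0.0408] [420.2134 339.2959]
0.64 [0.4623, 0.3357, 0.044] [420.7362 300.9959]
0.83 [0.4633, 0.2255, 0.0418] [378.0311 272.8563]
0.66 [0.5405, 0.1852, 0.0439] [342.0418 283.4876]
0.47 [0.6042, 0.4365, 0.0074] [421.0779 388.6445]
t=3.8 tcp [0.4551 0.3275 0.1247] station [-0.1448  0.4018] yaw 78.1 shift mm [  1.4  -1.8 110.7]
```

View pics/s2.png

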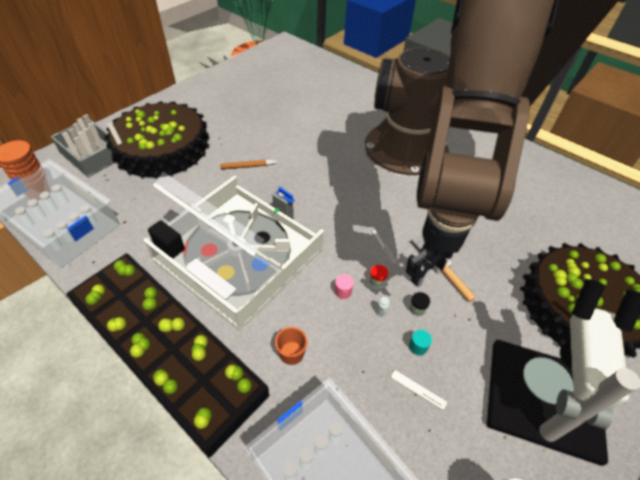

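```bash
python3 -m inch '0.0014 -0.0018 0.03 0 0 0;0 0 0.03 0 0 0;0 0 0.025 0 0 0;0 0 0.015 0 0 0;0 0 0.010 0 0 0;0 0 0 0 0 0' && python3 -m inch '0 0 0 0 0 0;0 0 0 0 0 0;0 0 0 0 0 0;0 0 0 0 0 0;0 0 0 0 0 0;0 0 0 0 0 0' 1 40
python3 - <<'E'
from h import *
togo([*bay(4,1.0),.04])
E
```

```text
time: 4.33
tcp_pos: [0.4535, 0.3291, 0.0135]
eef_rot: [0.0, 0.777, 0.63, 0.0]
ft_force: [-1.2, 0.3, 1.0]
grip_width: 0.0595
gripper_force: 0.0
time: 4.83
tcp_pos: [0.4539, 0.3294, 0.0152]
eef_rot: [0.0, 0.777, 0.63, 0.002]
ft_force: [-0.4, -0.3, 7.2]
grip_width: 0.0392
gripper_force: 40.2
t=4.8 tcp [0.4539 0.3294 0.0152] station [-0.146   0.4038] yaw 78.1 shift mm [-353.5  175.7  -25.1]
```

```bash
python3 -m inch '0 0 -0.03 0 0 0;0 0 -0.04 0 0 0;0 0 -0.04 0 0 0;-0.0353 0.0176 0 0 0 0;-0.0353 0.0176 0 0 0 0;-0.0353 0.0176 0 0 0 0;-0.0353 0.0176 0 0 0 0;-0.0353 0.0176 0 0 0 0' && python3 -m inch '-0.0353 0.0176 0 0 0 0;-0.0353 0.0176 0 0 0 0;-0.0353 0.0176 0 0 0 0;-0.0353 0.0176 0 0 0 0;-0.0353 0.0176 0 0 0 0;0 0 0 0 0 0'
python3 - <<'E'
from h import *
togo([*bay(4,1.0),.0365]); print(r.get_obs()['grip_width'])
im,d=cap('top'); 
for x in r.search_frame('top','jar_red')[:3]: print(x['score'],x['at'],proj('top',x['at']))
cv2.imwrite('pics/c3.png',cv2.resize(im[150:290,240:460],(660,420),interpolation=cv2.INTER_CUBIC)[:,:,::-1])
E
```

```text
time: 5.5
tcp_pos: [0.5031, 0.1365, 0.1246]
eef_rot: [0.001, 0.776, 0.63, 0.001]
ft_force: [0.9, -1.5, -1.1]
grip_width: 0.0387
gripper_force: 40.8
time: 6.0
tcp_pos: [0.5544, -0.0585, 0.1246]
eef_rot: [0.002, 0.778, 0.628, 0.001]
ft_force: [-0.3, -0.6, -0.4]
grip_width: 0.0387
gripper_force: 40.8
t=6.0 tcp [ 0.5544 -0.0585  0.1246] station [-0.0646  0.0114] yaw 77.9 shift mm [ 5.5 -3.  88. ]
0.03867504906529496
0.8 [0.4594, 0.2205, 0.0412] [263.081  264.0903]
0.75 [0.5273, 0.1825, 0.0447] [279.0144 235.9376]
0.67 [0.5883, 0.0186, 0.0227] [346.3466 212.479 ]
```

View pics/c3.png

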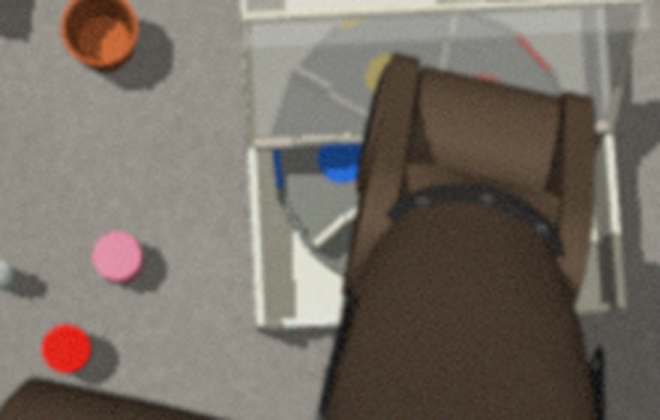

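```bash
python3 -m inch '0.0055 -0.003 0.02 0 0 0;0 0 0.02 0 0 0;0 0 0.02 0 0 0;0 0 0.012 0 0 0;0 0 0.008 0 0 0;0 0 0.006 0 0 0;0 0 0.002 0 0 0;0 0 0 0 0 0'
python3 - <<'E'
from h import *
togo([*bay(4,1.0),.0365])
E
```

```text
time: 6.77
tcp_pos: [0.5507, -0.0459, 0.0367]
eef_rot: [0.0, 0.776, 0.63, 0.0]
ft_force: [-3.3, 2.1, 5.1]
grip_width: 0.0388
gripper_force: 42.2
t=6.8 tcp [ 0.5507 -0.0459  0.0367] station [-0.0677  0.0241] yaw 78.2 shift mm [-6.1  3.6  0.2]
```

```bash
python3 -m inch '-0.006 0.0035 0 0 0 0;0 0 0 0 0 0;0 0 0 0 0 0' && python3 -m inch '0 0 0 0 0 0;0 0 0 0 0 0;0 0 0 0 0 0;0 0 0 0 0 0' -0.3 && python3 -m inch '0 0 -0.02 0 0 0;0 0 -0.03 0 0 0;0 0 -0.04 0 0 0;0.035 -0.02 -0.02 0 0 0;0.038 -0.015 0 0 0 0;0.038 -0.015 0 0 0 0;0.038 -0.015 0 0 0 0;0.038 -0.015 0 0 0 0'
python3 - <<'E'
from h import *
togo([.455,.2233,.12])
E
```

```text
time: 7.02
tcp_pos: [0.5536, -0.0532, 0.0366]
eef_rot: [0.001, 0.776, 0.63, 0.001]
ft_force: [-0.9, -2.1, 6.9]
grip_width: 0.0389
gripper_force: 42.2
time: 7.35
tcp_pos: [0.5529, -0.0531, 0.0354]
eef_rot: [0.0, 0.776, 0.63, 0.0]
ft_force: [-0.7, 0.4, -0.1]
grip_width: 0.0552
gripper_force: 0.0
time: 8.02
tcp_pos: [0.5133, 0.1451, 0.1441]
eef_rot: [0.0, 0.777, 0.63, 0.0]
ft_force: [0.5, 0.2, 0.9]
grip_width: 0.0554
gripper_force: 0.0
t=8.0 tcp [0.5133 0.1451 0.1441] station [-0.0957  0.2167] yaw 78.1 shift mm [ 64.5 -73.2  24. ]
```

Run:
```python
from h import *
cap('top'); cap('scene')
for c in('top','scene'):
  for x in r.search_frame(c,'jar_black')[:3]: print(c,x['score'],x['at'])
t=np.pi+.65
togo([*st(.105*np.cos(t),.105*np.sin(t)),.13])
```

```text
top 0.69 [0.5557, -0.0458, 0.0619]
top 0.52 [0.5276, 0.3772, 0.0415]
top 0.2 [0.5784, -0.0739, 0.0244]
scene 0.86 [0.539, 0.3793, 0.042]
scene 0.71 [0.5537, -0.042, 0.0657]
scene 0.41 [0.5252, 0.282, 0.0364]
t=8.2 tcp [0.5137 0.1443 0.1438] station [-0.0954  0.216 ] yaw 78.3 shift mm [-267.6   81.6   13.8]
```

Black jar stands in its bay. Now go to the home bay beside the home/black spoke.

```bash
python3 -m inch '-0.0382 0.0117 0 0 0 0;-0.0382 0.0117 0 0 0 0;-0.0382 0.0117 0 0 0 0;-0.0382 0.0117 0 0 0 0;-0.0382 0.0117 0 0 0 0;-0.0382 0.0117 0 0 0 0;-0.0382 0.0117 0 0 0 0;0 0 0 0 0 -7' 1 30 && python3 -m inch '0 0 0 0 0 -7;0 0 0 0 0 -7;0 0 0 0 0 -7;0 0 0 0 0 -7;0 0 0 0 0 -7;0 0 0 0 0 -7;0 0 0 0 0 0'
python3 - <<'E'
from h import *
t=np.pi+.65
togo([*st(.105*np.cos(t),.105*np.sin(t)),.043])
E
```

```text
time: 8.88
tcp_pos: [0.5393, -0.1429, 0.1437]
eef_rot: [0.001, 0.739, 0.673, -0.0]
ft_force: [-1.2, -0.1, 0.1]
grip_width: -0.0003
gripper_force: 0.0
time: 9.47
tcp_pos: [0.5386, -0.1368, 0.1437]
eef_rot: [-0.0, 0.444, 0.896, -0.0]
ft_force: [-0.2, 0.7, 0.1]
grip_width: 0.0002
gripper_force: 0.0
t=9.5 tcp [ 0.5386 -0.1368  0.1437] station [-0.0842 -0.066 ] yaw 127.3 shift mm [  1.7   1.9 100.7]
```

```bash
python3 -m inch '0.0017 0.0019 0.035 0 0 0;0 0 0.035 0 0 0;0 0 0.03 0 0 0;0 0 0 0 0 0' && python3 -m inch '0.0128 0.0008 0 0 0 7;0.0128 0.0008 0 0 0 7;0.0128 0.0008 0 0 0 7;0.0128 0.0008 0 0 0 7;0.0128 0.0008 0 0 0 7;0.0128 0.0008 0 0 0 7;0.0128 0.0008 0 0 0 7' && python3 -m inch '0.0128 0.0008 0 0 0 7;0.0128 0.0008 0 0 0 7;0.0128 0.0008 0 0 0 7;0.0128 0.0008 0 0 0 7;0.0128 0.0008 0 0 0 7;0.0128 0.0008 0 0 0 7;0 0 0 0 0 0'
python3 - <<'E'
from h import *
togo([*st(-.07,0),.13])
o,p,m=state();s=inv(p);print('phi',np.arctan2(-s[1],-s[0]),np.hypot(*s))
cap('scene','s4.png')
E
```

```text
time: 9.8
tcp_pos: [0.537, -0.1329, 0.0392]
eef_rot: [-0.004, 0.448, 0.894, -0.0]
ft_force: [-0.2, 0.1, -0.7]
grip_width: 0.0
gripper_force: 0.0
time: 10.38
tcp_pos: [0.5207, -0.048, 0.0454]
eef_rot: [0.0, 0.78, 0.626, 0.0]
ft_force: [-1.3, -0.4, 0.2]
grip_width: 0.0001
gripper_force: 0.5
time: 10.97
tcp_pos: [0.5636, 0.0158, 0.0454]
eef_rot: [0.001, 0.952, 0.306, 0.001]
ft_force: [-0.1, 0.6, -0.9]
grip_width: -0.0001
gripper_force: 0.0
t=11.0 tcp [0.5636 0.0158 0.0454] station [-0.0518  0.0851] yaw 35.6 shift mm [-61.2  61.8 -84.6]
phi -1.023807305962221 0.09964727504781527
```

View pics/s4.png

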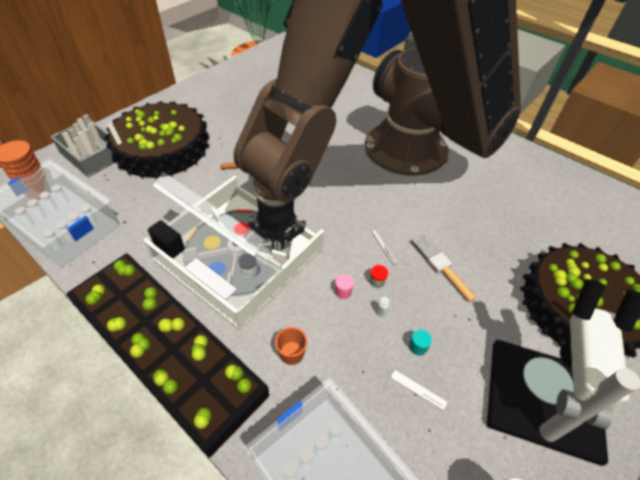

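```bash
python3 -m inch '-0.012 0 0 0 0 0;0 0 -0.02 0 0 0;0 0 -0.035 0 0 0;0 0 -0.035 0 0 0;-0.04 0 0 0 0 0;-0.02 -0.035 0 0 0 0;0 -0.04 0 0 0 0;0 -0.04 0 0 0 0' -0.4
python3 - <<'E'
from h import *
im,d=cap('top'); hsv=cv2.cvtColor(im,cv2.COLOR_RGB2HSV); v,u=np.mgrid[:480,:640]
H,S,V=cv2.split(hsv); f=((H<8)|(H>172))&(S>100)
n,l,s,ce=cv2.connectedComponentsWithStats((f&(v>180)&(v<290)&(u>230)&(u<460)).astype(np.uint8))
for i in range(1,n):
    if s[i,4]>40: print(ce[i],s[i,4],ray('top',*ce[i],.042),'disc',inv(ray('top',*ce[i],.022)))
togo([.455,.2233,.12])
E
```

```text
time: 11.68
tcp_pos: [0.4329, 0.0646, 0.1343]
eef_rot: [0.0, 0.951, 0.309, -0.0]
ft_force: [1.3, 0.9, 0.3]
grip_width: 0.0596
gripper_force: 0.0
[398.5    220.8636] 220 [ 0.5647 -0.1073  0.042 ] disc [-0.054  -0.0408]
[413.1154 237.1538] 52 [ 0.5248 -0.1421  0.042 ] disc [-0.0961 -0.0741]
[261.7817 265.9345] 229 [0.4549 0.2235 0.042 ] disc [-0.1489  0.3001]
t=11.7 tcp [0.4283 0.0689 0.134 ] station [-0.1843  0.1448] yaw 36.2 shift mm [ 112.8 -108.8   14. ]
```

```bash
python3 -m inch '0.0282 -0.0272 0 0 0 0;0.0282 -0.0272 0 0 0 0;0.0282 -0.0272 0 0 0 0;0.0282 -0.0272 0 0 0 0;0 0 0.03 0 0 0;0 0 0 0 0 0;0 0 0 0 0 0'
python3 - <<'E'
from h import *
togo([.4549,.2235,.014])
E
```

```text
time: 12.32
tcp_pos: [0.4613, 0.219, 0.1033]
eef_rot: [0.0, 0.95, 0.311, -0.002]
ft_force: [-0.4, 0.8, 1.0]
grip_width: 0.0599
gripper_force: 0.0
t=12.3 tcp [0.4613 0.219  0.1033] station [-0.1441  0.2931] yaw 36.2 shift mm [-2.1 -7.3 89.3]
```

```bash
python3 -m inch '-0.002 -0.0073 0 0 0 0;0 0 0.03 0 0 0;0 0 0.03 0 0 0;0 0 0.018 0 0 0;0 0 0.011 0 0 0;0 0 0 0 0 0' && python3 -m inch '0 0 0 0 0 0;0 0 0 0 0 0;0 0 0 0 0 0;0 0 0 0 0 0;0 0 0 0 0 0;0 0 0 0 0 0' 1 40
python3 - <<'E'
from h import *
togo([*bay(1,-.61),.13])
E
```

```text
time: 12.82
tcp_pos: [0.4562, 0.224, 0.0141]
eef_rot: [0.0, 0.951, 0.309, -0.001]
ft_force: [-0.5, 0.1, 0.9]
grip_width: 0.0596
gripper_force: 0.0
time: 13.32
tcp_pos: [0.4573, 0.2251, 0.0163]
eef_rot: [0.0, 0.951, 0.31, 0.001]
ft_force: [0.3, -2.6, 8.7]
grip_width: 0.0388
gripper_force: 40.8
t=13.3 tcp [0.4573 0.2251 0.0163] station [-0.1477  0.2993] yaw 36.1 shift mm [-108.6  335.8 -113.6]
```

```bash
python3 -m inch '0 0 -0.035 0 0 0;0 0 -0.04 0 0 0;0 0 -0.038 0 0 0;-0.0121 0.0373 0 0 0 0;-0.0121 0.0373 0 0 0 0;-0.0121 0.0373 0 0 0 0;-0.0121 0.0373 0 0 0 0;-0.0121 0.0373 0 0 0 0' && python3 -m inch '-0.0121 0.0373 0 0 0 0;-0.0121 0.0373 0 0 0 0;-0.0121 0.0373 0 0 0 0;-0.0121 0.0373 0 0 0 0;0 0 0 0 0 -7;0 0 0 0 0 -7;0 0 0 0 0 -7;0 0 0 0 0 -7' && python3 -m inch '0 0 0 0 0 -7;0 0 0 0 0 -7;0 0 0 0 0 -7;0 0 0 0 0 -7;0 0 0 0 0 -7;0 0 0 0 0 -7;0 0 0 0 0 -7;0 0 0 0 0 -7' && python3 -m inch '0 0 0 0 0 -7;0 0 0 0 0 0;0 0 0 0 0 0'
python3 - <<'E'
from h import *
togo([*bay(1,-.61),.0375])
E
```

```text
time: 13.98
tcp_pos: [0.5181, 0.037, 0.1289]
eef_rot: [0.0, 0.951, 0.31, 0.001]
ft_force: [0.8, 0.8, -1.4]
grip_width: 0.039
gripper_force: 41.0
time: 14.65
tcp_pos: [0.5665, -0.1107, 0.1286]
eef_rot: [0.0, 0.846, 0.533, 0.0]
ft_force: [-0.1, 0.1, -0.0]
grip_width: 0.0389
gripper_force: 41.0
time: 15.32
tcp_pos: [0.5666, -0.1102, 0.1287]
eef_rot: [0.001, 0.496, 0.868, 0.0]
ft_force: [0.4, 0.4, -1.6]
grip_width: 0.0387
gripper_force: 41.0
time: 15.57
tcp_pos: [0.5666, -0.1103, 0.1285]
eef_rot: [0.0, 0.447, 0.895, 0.0]
ft_force: [0.1, -0.5, -0.6]
grip_width: 0.0385
gripper_force: 41.0
t=15.6 tcp [ 0.5666 -0.1103  0.1285] station [-0.0549 -0.0409] yaw 126.9 shift mm [-0.3  0.5 91. ]
```

```bash
python3 -m inch '0 0 0.02 0 0 0;0 0 0.02 0 0 0;0 0 0.02 0 0 0;0 0 0.014 0 0 0;0 0 0.009 0 0 0;0 0 0.006 0 0 0;0 0 0.002 0 0 0;0 0 0 0 0 0' && python3 -m inch '0 0 0 0 0 0;0 0 0 0 0 0;0 0 0 0 0 0;0 0 0 0 0 0' -0.3 && python3 -m inch '0 0 -0.02 0 0 0;0 0 -0.03 0 0 0;0 0 -0.04 0 0 0;0 0 0 0 0 0' 1 30
python3 - <<'E'
from h import *
a=-.61
f=a+.628-.3
t=np.pi+f
togo([*st(.105*np.cos(t),.105*np.sin(t)),.13]); print('yaw',92.8+np.degrees(f))
E
```

```text
time: 16.23
tcp_pos: [0.5671, -0.1106, 0.0378]
eef_rot: [0.001, 0.446, 0.895, -0.0]
ft_force: [-1.2, -0.3, 1.6]
grip_width: 0.0391
gripper_force: 42.0
time: 16.57
tcp_pos: [0.5668, -0.1103, 0.037]
eef_rot: [0.0, 0.446, 0.895, -0.0]
ft_force: [-0.1, 0.4, 0.3]
grip_width: 0.0554
gripper_force: 0.0
time: 16.9
tcp_pos: [0.569, -0.111, 0.133]
eef_rot: [0.004, 0.445, 0.895, 0.001]
ft_force: [1.0, -0.2, 0.0]
grip_width: 0.0075
gripper_force: 0.0
t=16.9 tcp [ 0.569 -0.111  0.133] station [-0.0526 -0.0417] yaw 127.1 shift mm [85.8  0.1  2.4]
yaw 76.64259017731078
```

```bash
python3 -m inch '0.0286 0 0 0 0 0;0.0286 0 0 0 0 0;0.0286 0 0 0 0 0;0 0 0 0 0 7;0 0 0 0 0 7;0 0 0 0 0 7;0 0 0 0 0 7;0 0 0 0 0 7' && python3 -m inch '0 0 0 0 0 7;0 0 0 0 0 7;0 0 0 0 0 0'
python3 - <<'E'
from h import *
a=-.61
f=a+.628-.3
t=np.pi+f
togo([*st(.105*np.cos(t),.105*np.sin(t)),.044]); print('yaw',92.8+np.degrees(f))
cap('scene','s5.png')
for x in r.search_frame('scene','jar_red')[:3]: print(x['score'],x['at'])
for x in r.search_frame('scene','jar_black')[:3]: print(x['score'],x['at'])
E
```

```text
time: 17.57
tcp_pos: [0.515, -0.0418, 0.1269]
eef_rot: [0.0, 0.696, 0.718, 0.0]
ft_force: [0.9, 0.4, -2.0]
grip_width: 0.0001
gripper_force: 0.0
time: 17.82
tcp_pos: [0.515, -0.0419, 0.1268]
eef_rot: [0.0, 0.778, 0.628, 0.0]
ft_force: [-0.1, 0.2, -0.1]
grip_width: 0.0001
gripper_force: 0.0
t=17.8 tcp [ 0.515  -0.0419  0.1268] station [-0.1032  0.0299] yaw 77.8 shift mm [-0.1  2.4 82.8]
yaw 76.64259017731078
0.72 [0.5356, 0.1896, 0.0421]
0.56 [0.5655, -0.1064, 0.0643]
0.78 [0.537, 0.3847, 0.0456]
```

View pics/s5.png

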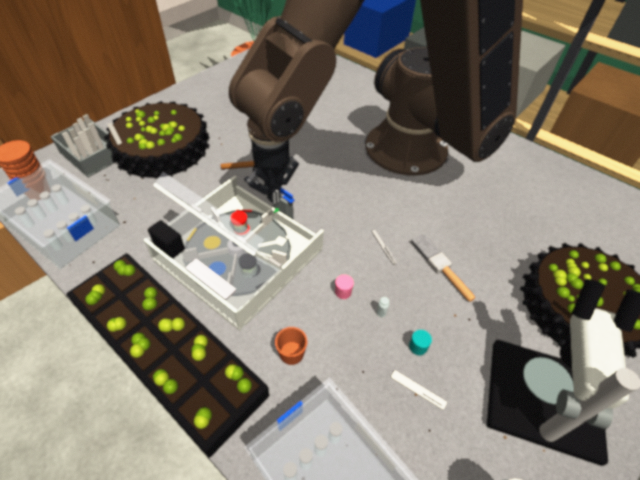

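```bash
python3 -m inch '0 0.0024 0.03 0 0 0;0 0 0.03 0 0 0;0 0 0.021 0 0 0;0 0 0 0 0 0;0 0 0 0 0 0' && python3 -m inch '-0.0128 0.0008 0 0 0 -7;-0.0128 0.0008 0 0 0 -7;-0.0128 0.0008 0 0 0 -7;-0.0128 0.0008 0 0 0 -7;-0.0128 0.0008 0 0 0 -7;0 0 0 0 0 0;0 0 0 0 0 0'
cat >> h.py <<'E'
def angle():
    im,d=cap('top'); H,S,V=cv2.split(cv2.cvtColor(im,cv2.COLOR_RGB2HSV)); v,u=np.mgrid[:480,:640]
    for k,f in ((1,((H<8)|(H>172))&(S>150)),(2,(H>15)&(H<32)&(S>80)),(3,(H>100)&(H<130)&(S>100))):
        n,l,s,ce=cv2.connectedComponentsWithStats((f&(v>150)&(v<252)&(u>325)&(u<445)).astype(np.uint8))
        for i in range(1,n):
            if s[i,4]>40:
                p=inv(ray('top',*ce[i],.064 if k==1 else .022)); print(k,s[i,4],p,np.hypot(*p),'a',(np.arctan2(p[1],p[0])-1.2566*k)%(2*np.pi)-np.pi)
    return im
E
python3 - <<'E'
from h import *
angle()
o,p,m=state();s=inv(p);print(p,'phi',np.arctan2(-s[1],-s[0]),np.hypot(*s))
E
```

```text
time: 18.38
tcp_pos: [0.5169, -0.0423, 0.0454]
eef_rot: [-0.001, 0.776, 0.631, -0.001]
ft_force: [1.0, -0.4, 0.1]
grip_width: -0.0002
gripper_force: 0.0
time: 18.97
tcp_pos: [0.524, -0.1056, 0.0472]
eef_rot: [0.001, 0.553, 0.833, 0.0]
ft_force: [0.1, -0.1, 0.0]
grip_width: 0.0
gripper_force: 0.0
2 172 [ 0.053  -0.0433] 0.0684566251156179 a -0.05612215028724554
2 64 [-0.0278 -0.0547] 0.061337198495844195 a -1.4123089566982419
2 59 [-0.0939 -0.0784] 0.12232682734780351 a -1.8174129673683836
[ 0.5237 -0.1051  0.0469] phi 0.3319042722422242 0.10322435539260416
```

```bash
python3 -m inch '-0.004 0.0001 0 0 0 -2;-0.004 0.0001 0 0 0 -2;-0.003 0.0001 0 0 0 -1.5;-0.003 0.0001 0 0 0 -1.5;0 0 0 0 0 0;0 0 0 0 0 0'
python3 - <<'E'
from h import *
angle()
o,p,m=state();s=inv(p);print(p,'phi',np.arctan2(-s[1],-s[0]),np.hypot(*s))
E
```

```text
time: 19.52
tcp_pos: [0.5299, -0.1171, 0.0462]
eef_rot: [0.0, 0.5, 0.866, -0.0]
ft_force: [-0.2, -0.3, -0.4]
grip_width: -0.0001
gripper_force: 0.0
2 169 [ 0.0549 -0.0406] 0.06829889223310721 a -0.008496320737698682
2 42 [-0.064  -0.0181] 0.06655943501361833 a -2.2373536941784504
2 97 [-0.096  -0.1057] 0.14274680627394368 a -1.6797129144592473
2 85 [-0.1049 -0.0552] 0.11854111380477315 a -2.0283870194103324
[ 0.5298 -0.1171  0.0461] phi 0.4630144479709501 0.10286457122930404
```

```bash
python3 -m inch '0.012 0 0 0 0 0;0 0 -0.03 0 0 0;0 0 -0.035 0 0 7;0 0 -0.035 0 0 7;0 0 -0.035 0 0 7;0 0 -0.035 0 0 6;0 0 -0.035 0 0 0;0 0 -0.04 0 0 0'
python3 - <<'E'
from h import *
im=angle()
cv2.imwrite('pics/c6.png',cv2.resize(im[120:290,310:470],(640,680)[:2],interpolation=cv2.INTER_CUBIC)[:600,:,::-1])
togo([*st(.14,.03),.29])
d=r.capture('top')[1];C=cloud('top',d)
for xs in np.arange(-.02,.12,.01):
    P=C.reshape(-1,3);q=P-[O[0],O[1],0];sx=q[:,0]*np.cos(TH)+q[:,1]*np.sin(TH);sy=-q[:,0]*np.sin(TH)+q[:,1]*np.cos(TH)
    m=(abs(sx-xs)<.005)&(abs(sy)<.15)&(P[:,2]>.082)&(P[:,2]<.24)
    if m.sum(): print(round(xs,2),m.sum(),np.percentile(P[m,2],[5,50,95]))
E
```

```text
time: 20.23
tcp_pos: [0.5226, -0.106, 0.2919]
eef_rot: [-0.001, 0.688, 0.726, -0.0]
ft_force: [1.1, -0.6, -0.1]
grip_width: -0.0
gripper_force: 0.0
2 180 [ 0.0545 -0.0415] 0.0684930351040544 a -0.021595541467068546
2 47 [-0.0077 -0.0537] 0.05424189297824326 a -1.0855596908341774
t=20.3 tcp [ 0.5249 -0.1067  0.2998] station [-0.0964 -0.0353] yaw 93.1 shift mm [ 64.3 236.6  11.7]
0.0 63 [0.0822 0.0847 0.0879]
0.01 395 [0.0836 0.0915 0.1002]
0.02 471 [0.0976 0.1086 0.1178]
0.03 489 [0.1163 0.1261 0.1358]
0.04 548 [0.1348 0.1445 0.1562]
0.05 1153 [0.1536 0.1693 0.2177]
0.06 550 [0.1701 0.209  0.2132]
0.07 521 [0.1994 0.2036 0.2073]
0.08 113 [0.1968 0.1999 0.2027]
0.1 124 [0.1195 0.1308 0.1353]
0.11 288 [0.0839 0.0914 0.1359]
```

View pics/c6.png

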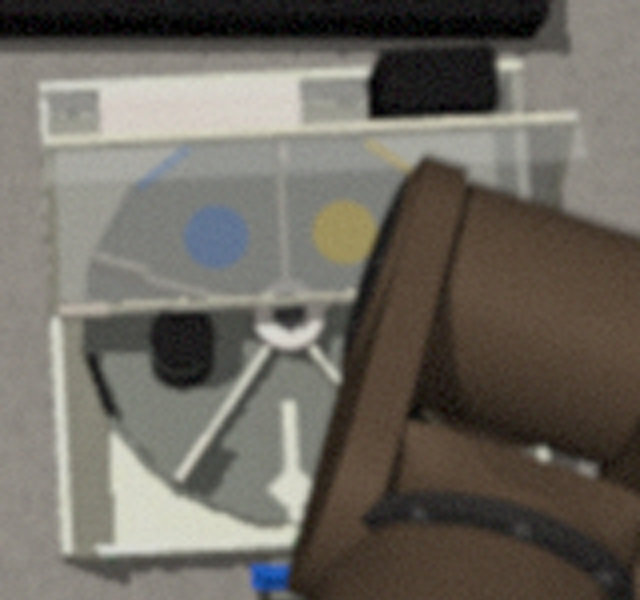

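```bash
python3 -m inch '0.0092 0.0338 0 0 0 0;0.0092 0.0338 0 0 0 0;0.0092 0.0338 0 0 0 0;0.0092 0.0338 0 0 0 0;0.0092 0.0338 0 0 0 0;0.0092 0.0338 0 0 0 0;0.0092 0.0338 0 0 0 0;0 0 0 0 0 0' && python3 -m inch '0 0 0.03 0 0 0;0 0 0.035 0 0 0;0 0 0.035 0 0 0;0 0 0.03 0 0 0;0 0 0 0 0 0'
python3 - <<'E'
from h import *
togo([*st(.075,.03),.17])
E
```

```text
time: 21.0
tcp_pos: [0.7598, -0.027, 0.2872]
eef_rot: [-0.001, 0.687, 0.726, -0.0]
ft_force: [0.2, 0.4, 0.5]
grip_width: 0.0002
gripper_force: 0.0
time: 21.42
tcp_pos: [0.7532, -0.029, 0.153]
eef_rot: [-0.005, 0.688, 0.726, -0.003]
ft_force: [-0.4, -0.6, -2.0]
grip_width: 0.0
gripper_force: 0.0
t=21.4 tcp [ 0.7532 -0.029   0.153 ] station [0.1354 0.0311] yaw 93.1 shift mm [ -0.8 -60.6 -16.3]
```

```bash
python3 -m inch '0 -0.017 -0.014 0 0 0;0 -0.018 0 0 0 0;0 -0.018 0 0 0 0;0 -0.018 0 0 0 0;0 -0.018 0 0 0 0;0 -0.018 0 0 0 0;0 -0.018 0 0 0 0;0 -0.015 0 0 0 0'
python3 - <<'E'
from h import *
togo([*st(-.04,.03),.16])
cap('scene','s7.png')
E
```

```text
time: 22.08
tcp_pos: [0.6188, -0.0374, 0.181]
eef_rot: [0.005, 0.688, 0.726, 0.004]
ft_force: [2.5, -0.7, 3.7]
grip_width: 0.0
gripper_force: 1.9
t=22.1 tcp [ 0.6188 -0.0374  0.181 ] station [0.0007 0.0294] yaw 93.1 shift mm [  0.9 -40.9  20.5]
```

View pics/s7.png

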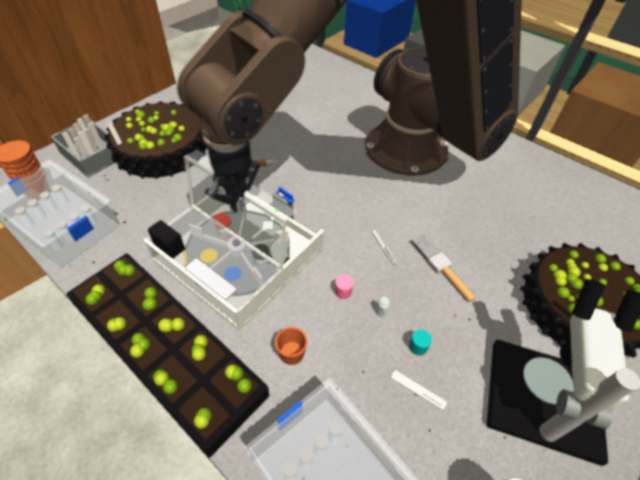

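```bash
python3 -m inch '0 -0.02 0.003 0 0 0;0 -0.02 0.003 0 0 0;0 -0.02 0.008 0 0 0;0 -0.02 0.009 0 0 0;0 -0.013 0.016 0 0 0;0 -0.012 0.017 0 0 0;0 -0.005 0.015 0 0 0;0 0 0 0 0 0'
python3 - <<'E'
from h import *
togo([*st(-.12,.03),.079])
E
```

```text
time: 22.8
tcp_pos: [0.5054, -0.0433, 0.1031]
eef_rot: [-0.001, 0.688, 0.726, -0.001]
ft_force: [-0.6, -0.1, -0.6]
grip_width: -0.0
gripper_force: 0.0
t=22.8 tcp [ 0.5054 -0.0433  0.1031] station [-0.1128  0.029 ] yaw 93.1 shift mm [ 1.  -7.1 24.2]
```

```bash
python3 -m inch '0 0 0.01 0 0 0;0 0 0.008 0 0 0;0 0 0.005 0 0 0;0 0 0.002 0 0 0;0 0 0 0 0 0'
python3 - <<'E'
from h import *
togo([*st(-.163-.035,.025),.14])
o=r.get_obs();print(o['ft_force'])
E
```

```text
time: 23.22
tcp_pos: [0.5074, -0.0436, 0.0791]
eef_rot: [0.0, 0.688, 0.726, 0.0]
ft_force: [-0.5, 0.7, -0.3]
grip_width: 0.0
gripper_force: 0.6
t=23.2 tcp [ 0.5074 -0.0436  0.0791] station [-0.1108  0.0285] yaw 93.1 shift mm [ -3.1 -87.2 -60.9]
[-0.5279  0.6875 -0.2562]
```

```bash
python3 -m inch '0 0 0.001 0 0 0;0 0 0.001 0 0 0;0 0 0 0 0 0' && python3 -m inch '0 0 -0.02 0 0 0;0 0 -0.04 0 0 0;0 -0.03 0 0 0 0;0 -0.03 0 0 0 0;0 -0.025 0 0 0 0;0 0 0 0 0 0'
python3 - <<'E'
from h import *
im=angle()
im2,d=cap('scene')
for n,(i,w) in dict(top=(im,(slice(150,290),slice(310,460))),scene=(im2,(slice(160,330),slice(130,350)))).items():
    c=i[w]; cv2.imwrite('pics/c8%s.png'%n,cv2.resize(c,None,fx=3,fy=3,interpolation=cv2.INTER_CUBIC)[:,:,::-1])
d=r.capture('top')[1];P=cloud('top',d).reshape(-1,3);q=P-[O[0],O[1],0];sx=q[:,0]*np.cos(TH)+q[:,1]*np.sin(TH);sy=-q[:,0]*np.sin(TH)+q[:,1]*np.cos(TH)
for xs in(-.145,-.14,-.1,-.06,-.02):
    m=(abs(sx-xs)<.004)&(abs(sy-.09)<.04)&(P[:,2]>.06)&(P[:,2]<.12); print(xs,m.sum(),P[m,2].mean())
togo([*st(-.163-.035,.025),.14])
E
python3 -c "
import cv2,numpy as np
a=cv2.imread('pics/c8top.png');b=cv2.imread('pics/c8scene.png');b=cv2.resize(b,(350,270));a=cv2.resize(a,(450,420))
o=np.zeros((420,800,3),np.uint8);o[:,:450]=a;o[:270,450:]=b;cv2.imwrite('pics/c8.png',o)"
```

```text
time: 23.47
tcp_pos: [0.5075, -0.0437, 0.0788]
eef_rot: [0.001, 0.688, 0.726, 0.0]
ft_force: [-6.8, 1.1, 28.0]
grip_width: 0.0002
gripper_force: 14.1
time: 23.97
tcp_pos: [0.4183, -0.0478, 0.137]
eef_rot: [-0.001, 0.688, 0.726, -0.001]
ft_force: [1.3, 0.7, 0.7]
grip_width: 0.0004
gripper_force: 0.0
2 198 [ 0.055  -0.0407] 0.0684121839537483 a -0.008329155567495583
3 159 [0.0558 0.0394] 0.06829602494634937 a -0.013458828918841093
-0.145 58 0.07764530392689324
-0.14 89 0.07905869926736697
-0.1 113 0.07877414143177787
-0.06 118 0.07892346731551189
-0.02 112 0.07868684517876522
t=24.1 tcp [ 0.4231 -0.0486  0.1372] station [-0.1953  0.0277] yaw 93.1 shift mm [-2.7 -2.7 -2.8]
```

View pics/c8.png

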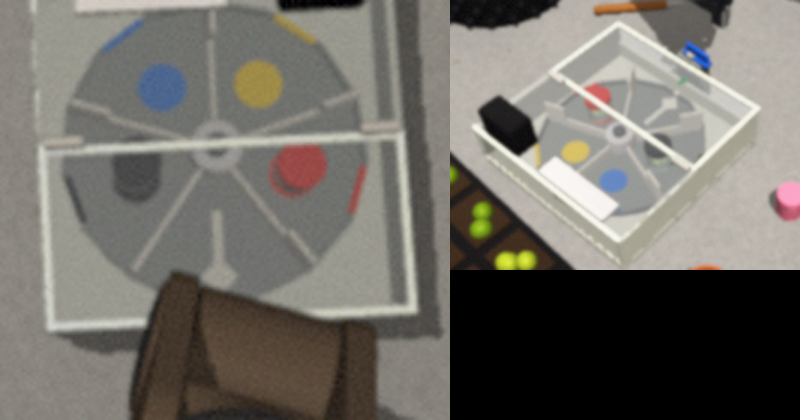

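```bash
python3 -m inch '0 0 0.02 0 0 0;0 0 0.02 0 0 0;0 0 0.006 0 0 0;0 0 0 0 0 0;0 0 0 0 0 0'
python3 - <<'E'
from h import *
togo([*st(-.181,.027),.091])
E
```

```text
time: 24.53
tcp_pos: [0.4227, -0.0484, 0.0908]
eef_rot: [-0.0, 0.688, 0.726, -0.0]
ft_force: [-0.5, -0.2, -0.0]
grip_width: -0.0002
gripper_force: 0.0
t=24.5 tcp [ 0.4227 -0.0484  0.0908] station [-0.1956  0.028 ] yaw 93.1 shift mm [-1.  14.6 -0.2]
```

```bash
python3 -m inch '-0.001 0.008 0 0 0 0;0 0.007 0 0 0 0;0.002 0.0034 0 0 0 7;0.002 0.0034 0 0 0 7;0.002 0.0034 0 0 0 7;0.002 0.0034 0 0 0 7;0.002 0.0034 0 0 0 7;0.002 0.0034 0 0 0 7' && python3 -m inch '0.002 0.0034 0 0 0 7;0.002 0.0034 0 0 0 7;0.002 0.0034 0 0 0 7;0.002 0.0034 0 0 0 7;0.002 0.0034 0 0 0 7;0.002 0.0034 0 0 0 7;0.002 0.0034 0 0 0 5;0 0 0 0 0 0'
python3 - <<'E'
from h import *
togo([*st(-.136,.018),.091])
im,d=cap('scene'); c=im[170:250,230:340]; cv2.imwrite('pics/c9.png',cv2.resize(c,None,fx=6,fy=6,interpolation=cv2.INTER_CUBIC)[:,:,::-1])
E
```

```text
time: 25.2
tcp_pos: [0.4604, -0.042, 0.0915]
eef_rot: [0.0, 0.903, 0.429, 0.0]
ft_force: [-1.4, 0.5, 0.5]
grip_width: -0.0
gripper_force: 0.7
time: 25.87
tcp_pos: [0.4841, -0.0556, 0.0915]
eef_rot: [0.0, 0.999, 0.034, 0.001]
ft_force: [0.2, 0.3, 0.3]
grip_width: -0.0002
gripper_force: 0.1
t=25.9 tcp [ 0.4841 -0.0556  0.0915] station [-0.1347  0.0177] yaw 3.9 shift mm [-1.3 -0.3  0.5]
```

View pics/c9.png

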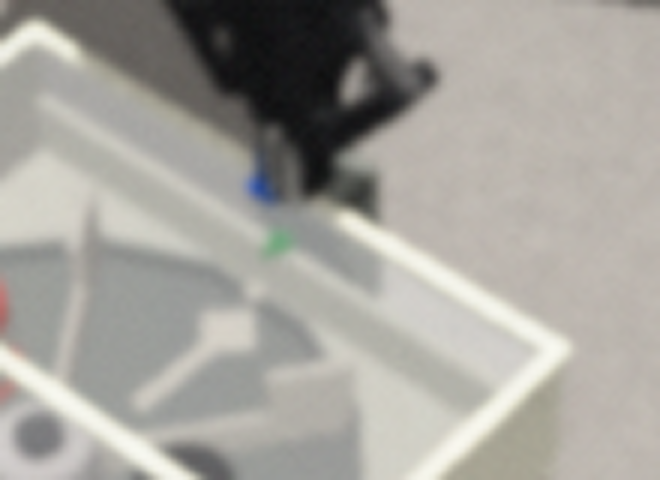

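```bash
python3 -m inch '0 0.0015 0 0 0 0;0 0.0015 0 0 0 0;0 0 0 0 0 0' && python3 -m inch '0 0.001 0 0 0 0;0 0.001 0 0 0 0;0 0 0 0 0 0'
python3 - <<'E'
from h import *
togo([*st(-.136,.018),.091]); print(r.get_obs()['ft_force'])
E
```

```text
time: 26.17
tcp_pos: [0.4835, -0.0578, 0.0911]
eef_rot: [-0.0, 0.999, 0.037, 0.001]
ft_force: [2.9, 9.0, 2.7]
grip_width: -0.0002
gripper_force: 4.2
time: 26.42
tcp_pos: [0.4835, -0.0586, 0.0911]
eef_rot: [-0.001, 0.999, 0.037, 0.0]
ft_force: [5.0, 21.5, 3.7]
grip_width: 0.0002
gripper_force: 10.6
t=26.4 tcp [ 0.4835 -0.0586  0.0911] station [-0.1355  0.0148] yaw 4.2 shift mm [-0.4 -3.2  0.1]
[ 5.0498 21.4721  3.6792]
```

```bash
python3 -m inch '0 -0.01 0 0 0 0;0 -0.005 -0.02 0 0 0;0 0 -0.04 0 0 0;0 0 -0.04 0 0 0;0 -0.041 -0.02 0 0 0;0 -0.041 0 0 0 0;0 -0.041 0 0 0 0;0 -0.041 0 0 0 0' && python3 -m inch '0 -0.041 0 0 0 0;0 -0.041 0 0 0 0;0 -0.03 0 0 0 0;0 0 0 0 0 0;0 0 0 0 0 0'
python3 - <<'E'
from h import *
im=angle(); im2,d=cap('scene')
a=cv2.resize(im[140:280,310:460],(450,420),interpolation=cv2.INTER_CUBIC);b=cv2.resize(im2[170:250,230:340],(350,255),interpolation=cv2.INTER_CUBIC)
o=np.zeros((420,800,3),np.uint8);o[:,:450]=a;o[:255,450:]=b;cv2.imwrite('pics/c10.png',o[:,:,::-1])
H,S,V=cv2.split(cv2.cvtColor(im,cv2.COLOR_RGB2HSV)); v,u=np.mgrid[:480,:640]
m=(H>100)&(H<130)&(S>110)&(v>240)&(v<285)&(u>365)&(u<405)
P=np.stack([u[m],v[m]],1).astype(np.float32); 
W=np.array([inv(ray('top',*p,.095)) for p in P]);print(len(W),W.mean(0),W.min(0),W.max(0)); 
e=np.linalg.eigh(np.cov(W.T))[1][:,1];print('angle of bar from +y cw',np.arctan2(abs(e[0]),e[1]*np.sign(e[0])))
E
```

```text
time: 27.08
tcp_pos: [0.4701, 0.1163, 0.2098]
eef_rot: [0.0, 0.999, 0.036, 0.001]
ft_force: [0.8, -1.0, -0.7]
grip_width: -0.0003
gripper_force: 0.0
time: 27.5
tcp_pos: [0.462, 0.2277, 0.2089]
eef_rot: [0.0, 0.999, 0.038, -0.0]
ft_force: [-0.5, -1.4, 0.1]
grip_width: -0.0002
gripper_force: 0.0
2 198 [ 0.055  -0.0408] 0.06851062628244997 a -0.00980628635700631
3 159 [0.056  0.0394] 0.06847199790415791 a -0.01433184182715408
105 [-0.1532  0.0007] [-0.1797 -0.0061] [-0.1284  0.0083]
angle of bar from +y cw 1.5761358920176123
```

View pics/c10.png

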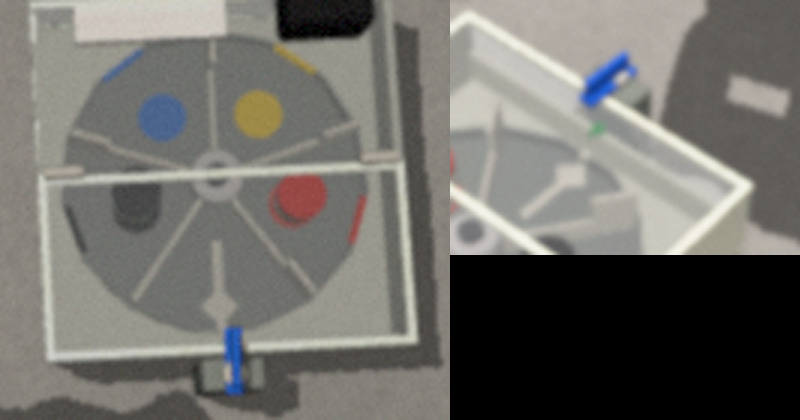

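The picture shows the blue turnbutton at (233,360) lying across the cover's front edge. The cover is flat, the arrow at (220,305) is behind the pointer, and both jars stand in their bays.

```bash
python3 -c "
from cell import r
print(r.finish_job())"
```

```text
the job is handed in; nothing more can be done
None
```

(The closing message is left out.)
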